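# Stopper the solvent jar and stow it behind the bar

### The arm

A 6-joint arm with a two-finger parallel gripper is mounted at the origin on the work surface. World frame = base frame: x ahead of the robot, y to its left, z up, the work surface at z = 0. Lengths are in m, angles in rad, forces in N, time in s.
With the tool pointing down it reaches from about 0.375 to 0.975 m from the base axis. Payload 3.8 kg.
Tool frame: the origin (TCP) lies at the centre of the arm's flange, where the gripper is bolted on; the fingertips stand 173 mm ahead of it and the grasp point (between the pads) lies 155 mm ahead of it (bot.tip_reach is the distance from the TCP to the fingertips, in m); z points along the fingers, y is the line along which they close (so a half turn about z gives the same grasp; the last joint's range is limited). The gripper opens to 85 mm and grips with 20 to 120 N. Pads are 22 mm wide; open, the fingers measure 114 mm over their backs; the gripper's body (76 mm by 85 mm) begins 54 mm behind the grasp point. The pads swing forward as they close: fully open they stand 13 mm farther back than shut.
Start: joints at [1.225, 0.264, 1.604, -0, 1.274, -0.037], TCP at [0.205, 0.643, 0.405] pointing down, gripper open.
Joint ranges: [-2.63, 2.63], [-0.94, 2.18], [0.31, 2.57], [-1.31, 4.45], [0, 2.66], [-2.55, 2.55]. Speed limits (rad/s): [2.57, 2.57, 3.14, 3.14, 3.14, 3.14].

### API

Orientations are given as a rotation vector (axis times angle).
In Python, from workcell import bot gives the robot as it stands.
- The arm moves only by the tool drive_tool, never from a script. Its arguments are lists of equal length, an entry for each row: "claw": the finger opening in mm, from 0 to 85.4; "slide": the shift along the world's x, y, z each as a share of 0.5 m, from -1 to 1, a list of three; "yaw": the turn about the world's z as a share of 180 degrees, from -1 to 1. A call has 1 to 8 rows; each row is the pose to reach, as a shift and turn from the pose commanded when the call began, turning the shorter way round; what a row does not reach only later rows make up. A row lasts 1/12 s, in which the tool goes at most 41.7 mm and 7.16 degrees, less where a joint would pass 70% of its speed; a pose out of reach is approached as far as the arm can. A call with a number of a shift or a turn outside -1 to 1 is refused whole. A call with a gripper value outside its range is refused whole. The fingers move at their own pace and stop on an object; "newtons" is the grip in N (left out, the last holds). Time passes only in rows, so rows that repeat a pose let the fingers close. It gives the time, the measured TCP pose, the force, the opening and the grip force at its end, in the units of the state.
- bot.read_state(): the state, without advancing time (a new reading comes with each control period).
- bot.read_camera(name): name is "scene" or "top"; returns a dict with "color" (420x560x3 uint8, red, green, blue), "depth" (420x560 float32, m along the optical axis (not along the pixel's ray), 0 where there is no reading), "mtx" (3x3 intrinsics, pixels), "k1" (the pictures are not rectified: a ray, as slopes to the right and down, at radius r is drawn at 1 + k1 r^2 times it, then the intrinsics apply), "eye" and "rotation" of the camera in the world. Camera axes: x right, y up, looking along -z (the intrinsics and any distortion apply to the point x, -y, -z); pixel columns grow to the right and rows downward; lengths in m; the calibration is good to about 2 mm. A picture is of the moment at which its call begins.
- bot.finish_job(): hands the job in; it is judged then, once.
The state is a dict: "time": time; "q": joint angles; "joint_vel": joint speeds; "joint_torque": joint torques, N m; "tool_pos": TCP position; "tcp_rot": TCP orientation; "wrist_force": force on the tool from outside, world axes, zero at the start; "torque": the same for the moment, N m; "width": opening from 0.0 (shut) to 1.0 (fully open); "grip_force": force on a finger pad.
Only numpy, scipy, OpenCV 4.12 (cv2) and the standard library are available. Lean on these libraries where they do the work, as an engineer would, in place of code of your own. Each camera call takes 0.05 s, during which the arm holds its last target. There are 200 camera calls.

### The job

Put the black rubber stopper with the red knob fully into the mouth of the open amber jar before moving the jar. Then slide the jar upright along the bench, without lifting it off the bench, all the way into the yellow-floored aluminium bay, and swing the yellow bar with the red end fully down across the bay's opening. Leave everything else on the bench where it stands.

Things in the scene. Friction and masses are not known exactly. Their poses are not given: they have to be found in the camera images.
- jar: Open amber glass jar, 0.6 kg, round: body 92 mm diameter from the bench to 60 mm up, shoulder, then a neck of 62 mm outer diameter from 74 to 90 mm (the rim). Origin: centre of its underside, z up its axis. Too wide to grasp round the body; slides when pushed low with 2 to 6 N. Starts left or right of the bay's approach, 0.2 to 0.4 m from the bay.
- jar_mouth (a point): Centre of the jar's mouth, level with its rim, 90 mm above the jar's origin. The mouth is a straight round bore of 51 mm diameter, deeper than the stopper's plug; wall 5.5 mm.
- stopper: Black rubber tapered stopper, 110 g, round, 74 mm tall, standing on its narrow end on the other side from the jar. Plug 36 mm long, 40 mm diameter at the foot, 47.6 at its top; flange 68 mm diameter at 36 to 44 mm. Origin: centre of the foot, z up. Seated, the flange rests on the jar's rim: origin 54 mm above the jar's. The spray can stands about 96 mm from its axis, on the far side.
- stopper_knob (a point): Middle of the stopper's red round grip knob, 28 mm diameter, 44 to 74 mm above the stopper's foot; this point is 59 mm above the foot, on the axis.
- bay_seat (a point): Where the centre of the jar's underside belongs: centre of the fixed aluminium bay's floor, z = 0. Axes: x from the mouth to the back wall, y left seen from the mouth, z up. Side walls at y = -51 and 51 mm, back wall at x = 52 mm (inner faces), 38 mm high, 4 mm thick. The mouth faces the robot, turned up to 0.35 rad. The jar has 5 mm play; resting on the back wall (jar at x = 6 mm) is right.
- bay: The same bay as bay_seat, same origin and axes. Flared lead-in plates, 38 mm high, widen its mouth to about 130 mm at x = -78 mm. Two dark posts, 16 x 14 mm, stand at x = -58 mm: y = 79 mm (62 mm high, carries the bar) and y = -79 mm (43 mm high).
- bar_pivot (a point): Fixed hinge point of the bar, at x = -58 mm, y = 79 mm, z = 50 mm in the bay_seat frame. The hinge axis is the bay's x axis.
- bar (a joint): Angle of the bar (rad): 0 = closed, horizontal across the mouth, its far end over the other post; grows as the bar is raised; about 1.57 = upright. Starts at 1.4 to 1.8. Friction holds it wherever it is left (under 1.5 N at the end moves it); it stops at 0.
- bar_tip (a point): Centre of the outer end face of the bar's red end. Bar: yellow, square 12 x 12 mm, red end 34 mm long and 14 x 14 mm, 164 mm long from the pivot to this point. When closed its axis lies 50 mm above the bench and it points along the bay's -y.
- spray_can: Bystander, loose: red spray can with a white cap, 52 mm diameter, 159 mm tall, upright; origin at the centre of its underside.
- spool: Bystander, loose: solder spool with black flanges, 56 mm diameter, 50 mm tall, standing on its flange; origin at the centre of its underside.
- flux_pot: Bystander, loose: little jar with a green cap, 48 mm diameter, 55 mm tall, upright; origin at the centre of its underside.
- screwdriver: Bystander, loose: orange-handled screwdriver lying across behind the bay, 180 mm long, along its own x.
- multimeter: Bystander, loose: red multimeter lying face up, 185 x 88 x 40 mm (x, y, z); origin at the centre of its underside.
- parts_box: Bystander, loose: grey assortment box, 100 x 150 x 35 mm (x, y, z); origin at the centre of its underside.
- wash_bottle: Bystander, loose: white bottle with a blue cap, 60 mm diameter, 150 mm tall, upright behind the bay; origin at the centre of its underside.
Things that resemble listed ones, but are neither listed nor needed, are in the scene too. There is more than one size of the jar; the one meant has the size given above. There is more than one size of the bay; the one meant has the size given above.

How it is judged:
On the way, in this order (a step that is already met when the one before it is completed fails the run):
1. the stopper sits fully in the jar's mouth, the jar still outside the bay and not slid away by more than 60 mm (z of stopper in the frame of jar between 0.048 and 0.058 m and horizontal distance between stopper and jar below 0.006 m and angle between stopper's own z axis and vertical below 0.1 rad and distance of jar from where it was at the start of the episode below 0.06 m), for 0.3 s.
2. the jar stands in the bay, upright, stopper in (horizontal distance between jar and bay_seat below 0.012 m and angle between jar's own z axis and vertical below 0.08 rad and z of stopper in the frame of jar between 0.048 and 0.058 m and horizontal distance between stopper and jar below 0.006 m and angle between stopper's own z axis and vertical below 0.1 rad), for 0.2 s.
At the end, for the whole second after the job is handed in: The stopper is seated in the jar's mouth (flange within 4 mm of the rim, axis within 6 mm, upright within 0.1 rad), the jar stands upright in the bay within 12 mm of its seat, the bar is down (within 0.07 rad of closed), and jar and stopper are at rest (all of step 2 and value of joint bar below 0.07 rad and linear speed of each of jar, stopper below 0.02 m/s); the robot touches nothing.
It fails at once if the jar is tipped by more than 0.3 rad (angle between jar's own z axis and vertical above 0.3 rad).
It fails at once if the jar is lifted more than 20 mm off the bench (height (world z) of jar above 0.02 m).
It fails at once if a bystander (spray can, spool, flux pot, screwdriver, multimeter, parts box or wash bottle) is shifted by more than 20 mm (distance of any of spray_can, spool, flux_pot, screwdriver, multimeter, parts_box, wash_bottle from where it was at the start of the episode above 0.02 m).
It also fails if it takes over 72 s, if anything falls off the work surface, if the arm or the gripper's body presses on something with over 40 N, if the wrist force passes 120 N, or if a joint passes its speed limit or range.

## Working session

There is one attempt and no reset: what is moved stays moved. The work goes in short steps, Python scripts to look and compute and a tool call to move; the robot and the scene stay as the last step left them, time stands still between calls to the robot, and variables do not carry over. Pictures are saved under pics/ and viewed, at most 10 in all, crops included, and the job is handed in when it is done.

Besides the shell and the picture viewer there is one more tool, called after "Emit:" as name([rows], argument=value, ...), one row to a line, values as JSON. drive_tool: Moves the arm, as the interface text tells. Shift numbers are shares of 0.5 m and turn numbers shares of 180 degrees, none past 1 either way. Its arguments: {"type":"object","properties":{"claw":{"type":"array","items":{"type":"number"}},"slide":{"type":"array","items":{"type":"array","items":{"type":"number"}}},"yaw":{"type":"array","items":{"type":"number"}},"newtons":{"type":"number"}},"required":["claw","slide","yaw"]}

```bash
mkdir -p pics; cat > h.py <<'E'
import numpy as np, cv2
from workcell import bot
def cam(n):
    c=bot.read_camera(n); return c
def rays(c,px):
    px=np.atleast_2d(np.float64(px)); 
    u=cv2.undistortPoints(px[:,None],c['mtx'],np.array([c['k1'],0,0,0.]))[:,0]
    d=np.c_[u[:,0],-u[:,1],-np.ones(len(u))]
    return d@np.array(c['rotation']).T
def R(c): return np.array(c['rotation'])
def onplane(c,px,z):
    d=rays(c,px); e=np.array(c['eye']); return e+d*((z-e[2])/d[:,2])[:,None]
def bydepth(c,px):
    px=np.atleast_2d(px); d=rays(c,px); z=c['depth'][px[:,1].astype(int),px[:,0].astype(int)]
    return np.array(c['eye'])+d*z[:,None]
def proj(c,P):
    q=(np.atleast_2d(P)-np.array(c['eye']))@R(c); x=q[:,0]/-q[:,2]; y=-q[:,1]/-q[:,2]; f=1+c['k1']*(x*x+y*y)
    return np.c_[x*f,y*f,np.ones(len(x))]@c['mtx'].T
E
python3 - <<'E'
from h import *
import pickle
for n in('scene','top'):
    c=cam(n); pickle.dump(c,open(n+'.pkl','wb')); cv2.imwrite(f'pics/{n}0.png',cv2.resize(c['color'][:,:,::-1],(800,600)))
    print(n,c['eye'],np.round(c['rotation'],3).tolist(),c['k1'],c['mtx'].tolist())
s=bot.read_state(); print(s)
E
```

```text
scene [0.99432971 0.76207829 0.85452211] [0.282, 1.126, 2.378] -0.00889372331363956 [[407.70357132114276, 0.0, 275.82483315071454], [0.0, 407.70357132114276, 212.53726835634654], [0.0, 0.0, 1.0]]
top [ 0.43993981 -0.04362113  0.99194093] [0.088, -0.059, -1.599] 0.03644678889159952 [[383.73443117224843, 0.0, 282.9090203713426], [0.0, 383.73443117224843, 209.9431536272061], [0.0, 0.0, 1.0]]
{'time': 0.1, 'q': array([ 1.22511362e+00,  2.64682846e-01,  1.60528974e+00,  2.90210018e-06,
        1.27370746e+00, -3.68607922e-02]), 'joint_vel': array([-0.00037429, -0.00230411, -0.00261002, -0.00087663, -0.00070837,
       -0.00129276]), 'joint_torque': array([ 7.54408338e-04, -5.16703427e+01, -3.68589163e+01, -4.88739342e-07,
        6.16020159e-03,  1.91563561e-05]), 'tool_pos': array([0.20502241, 0.64276725, 0.40345452]), 'tcp_rot': array([-0.48311057, -3.10381828,  0.00321783]), 'wrist_force': array([ 0.55430376,  0.00867388, -0.11173885]), 'torque': array([-0.01827337, -0.05557104,  0.00135993]), 'grip_force': 0.0, 'width': 0.9988525630675938}
```

Rotation is a rotation vector; fix and view.

```bash
sed -i "s/np.array(c\['rotation'\]).T/R(c).T/; s/def R(c): .*/def R(c): return cv2.Rodrigues(np.array(c['rotation']))[0]/" h.py
```

```text
(no output)
```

View pics/scene0.png

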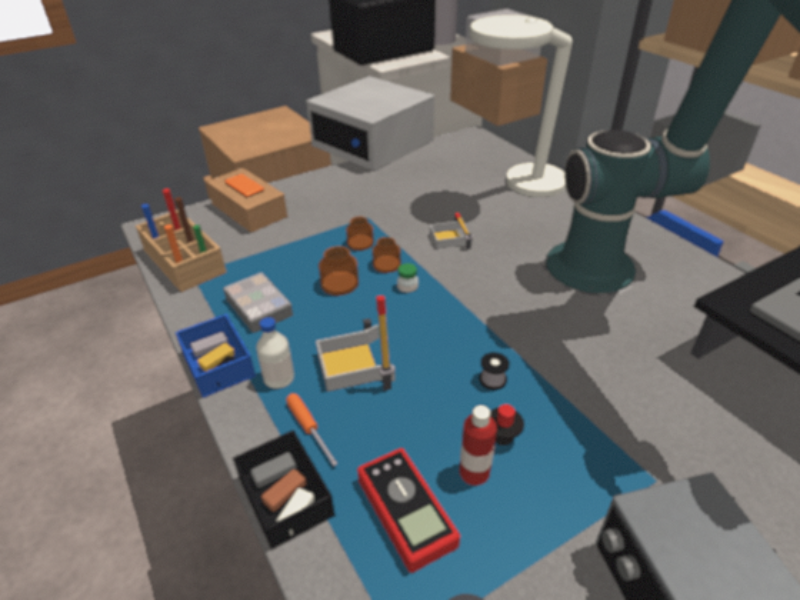

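View pics/top0.png

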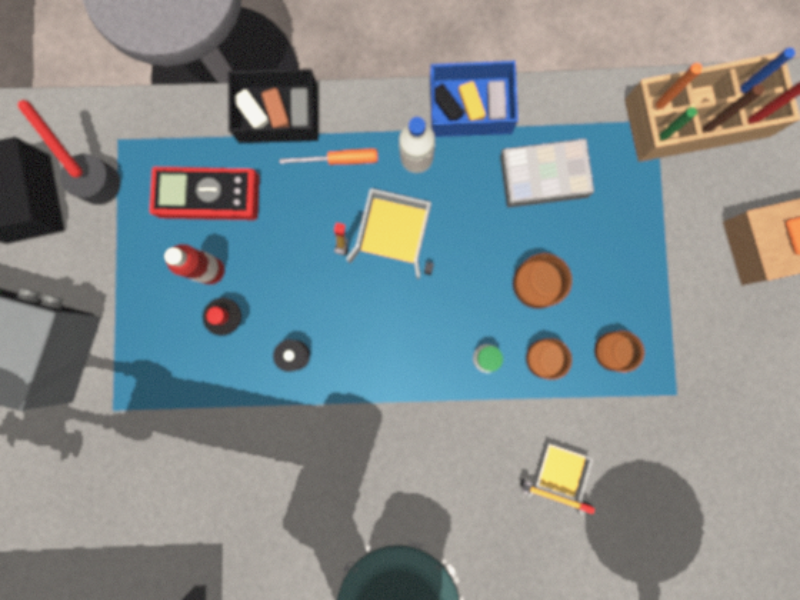

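The scene view shows amber jars at (340,270), (386,255) and (360,233), the stopper at (506,425), the spray can at (478,445), and bays at (355,358) and (450,235). In the top view the jars are at (542,280), (549,357) and (619,351), the bays at (395,228) and (563,470), and the stopper at (220,316).

Things that could be confused (top view pixels):
- **Jars:** (542,280) is large, (549,357) and (619,351) are small.
- **Bays:** (395,228) is large, (563,470) is small.
- **Stopper:** the black one with the red knob at (220,316). The lookalikes are the black spool at (291,354) and the red can at (195,262).

I'll measure them all next.

```bash
cat > m.py <<'E'
from h import *
import pickle
def cloud(c,box=None):
    h,w=c['depth'].shape; v,u=np.mgrid[0:h,0:w]; px=np.c_[u.ravel(),v.ravel()]
    P=bydepth(c,px).reshape(h,w,3); P[c['depth']==0]=np.nan; return P
def circ(p):
    A=np.c_[2*p[:,:2],np.ones(len(p))]; s=np.linalg.lstsq(A,(p[:,:2]**2).sum(1),rcond=None)[0]; return s[0],s[1],np.sqrt(s[2]+s[0]**2+s[1]**2)
if __name__=='__main__':
    T,S=[pickle.load(open(n+'.pkl','rb')) for n in('top','scene')]
    PT,PS=cloud(T),cloud(S)
    for nm,uv in dict(jarL=(542,280),jar2=(549,357),jar3=(619,351),stop=(217,316),bay=(395,228),bay2=(563,470),can=(174,257),spool=(289,355),flux=(488,357)).items():
        u,v=int(uv[0]*.7),int(uv[1]*.7); p=PT[v-30:v+31,u-30:u+31].reshape(-1,3); print(nm,PT[v,u].round(3), 'centre on z=.09',onplane(T,[uv[0]*.7,uv[1]*.7],.09).round(3)[0])
    # jars: rim rays from both views, amber mask
    for n,c,P in(('top',T,PT),('scene',S,PS)):
        hsv=cv2.cvtColor(c['color'],cv2.COLOR_RGB2HSV)
        m=((hsv[...,0]<18)&(hsv[...,1]>120)&(hsv[...,2]>40)&(P[...,2]>.0)&(P[...,2]<.2)&(P[...,1]<-.2)&(P[...,0]>.3)&(P[...,0]<.75)).astype(np.uint8)
        k,L,st,ce=cv2.connectedComponentsWithStats(m)
        for i in range(1,k):
            if st[i,4]<80: continue
            q=P[L==i]; zt=np.percentile(q[:,2],97); r=q[q[:,2]>zt-.012]; print(n,'amber',ce[i].round(),st[i].tolist(),'ztop',zt.round(4),'ctr',q[:,:2].mean(0).round(3),'ext',np.ptp(q,axis=0).round(3),'rim',np.round(circ(r),4))
        m=((hsv[...,1]>110)&((hsv[...,0]<8)|(hsv[...,0]>172))&(P[...,2]>.03)&(P[...,2]<.25)&(P[...,1]>-.1)&(P[...,0]>.3)&(P[...,0]<.75)).astype(np.uint8)
        k,L,st,ce=cv2.connectedComponentsWithStats(m)
        for i in range(1,k):
            if st[i,4]<15: continue
            q=P[L==i]; print(n,'red',ce[i].round(1),st[i].tolist(),'mean',q.mean(0).round(4),'max',q.max(0).round(3),'min',q.min(0).round(3))
        m=((hsv[...,1]>110)&(hsv[...,0]>18)&(hsv[...,0]<33)&(P[...,2]>-.02)&(P[...,2]<.015)&(P[...,0]>.1)&(P[...,0]<.75)).astype(np.uint8)
        k,L,st,ce=cv2.connectedComponentsWithStats(m)
        for i in range(1,k):
            if st[i,4]<80: continue
            cn=cv2.findContours((L==i).astype(np.uint8),0,1)[0][0].reshape(-1,2); w=onplane(c,cn,0.002)[:,:2].astype(np.float32)
            print(n,'yellow',ce[i].round(1),st[i,4],'z',np.median(P[L==i][:,2]).round(4),cv2.minAreaRect(w),cv2.minAreaRect(w)[2])
E
python3 m.py
python3 - <<'E'
from h import *
import pickle
T,S=[pickle.load(open(n+'.pkl','rb')) for n in('top','scene')]
a=T['color'][60:280,80:440]; a=cv2.resize(a,(800,489),interpolation=cv2.INTER_CUBIC); cv2.imwrite('pics/crop1.png',a[:,:,::-1])
E
```

```text
jarL [ 0.56  -0.274  0.01 ] centre on z=.09 [ 0.55  -0.256  0.09 ]
jar2 [ 0.425 -0.279  0.01 ] centre on z=.09 [ 0.424 -0.261  0.09 ]
jar3 [ 0.431 -0.404  0.004] centre on z=.09 [ 0.431 -0.373  0.09 ]
stop [0.509 0.29  0.072] centre on z=.09 [0.507 0.282 0.09 ]
bay [ 0.666 -0.013  0.005] centre on z=.09 [ 0.645 -0.016  0.09 ]
bay2 [ 0.226 -0.294  0.003] centre on z=.09 [ 0.245 -0.273  0.09 ]
can [0.597 0.325 0.159] centre on z=.09 [0.608 0.353 0.09 ]
spool [0.44  0.173 0.049] centre on z=.09 [0.439 0.163 0.09 ]
flux [ 0.428 -0.166  0.054] centre on z=.09 [ 0.426 -0.162  0.09 ]
top amber [555. 163.] [549, 151, 11, 28, 217] ztop 0.0887 ctr [ 0.615 -0.665] ext [0.065 0.028 0.018] rim [ 0.6128 -0.6696  0.018 ]
top amber [379. 196.] [360, 178, 39, 37, 1102] ztop 0.0906 ctr [ 0.554 -0.265] ext [0.087 0.087 0.092] rim [ 0.5559 -0.2675  0.0281]
top amber [433. 245.] [417, 232, 33, 28, 702] ztop 0.0701 ctr [ 0.431 -0.391] ext [0.065 0.069 0.072] rim [ 0.4294 -0.3943  0.022 ]
top amber [384. 251.] [369, 238, 30, 26, 625] ztop 0.0692 ctr [ 0.421 -0.272] ext [0.061 0.067 0.071] rim [ 0.4194 -0.2
[... 1312 characters left out ...]
0.084 0.093 0.088] rim [ 0.5565 -0.2662  0.028 ]
scene red [266.4 213. ] [264, 207, 6, 13, 63] mean [0.6236 0.0667 0.2007] max [0.631 0.071 0.215] min [0.616 0.054 0.184]
scene red [340.6 301.6] [324, 283, 37, 36, 654] mean [0.5788 0.325  0.0996] max [0.624 0.352 0.14 ] min [0.481 0.263 0.039]
scene red [298.7 352.5] [259, 314, 63, 74, 503] mean [0.7115 0.3493 0.0389] max [0.75  0.423 0.046] min [0.69  0.236 0.03 ]
scene red [331.3 330.2] [323, 326, 19, 7, 30] mean [0.6133 0.3413 0.0332] max [0.625 0.352 0.038] min [0.592 0.322 0.03 ]
scene yellow [243.2 251.5] 527 z 0.002 ((0.6563588380813599, -0.028319578617811203), (0.06664709746837616, 0.09727618843317032), 74.74560546875) 74.74560546875
```

View pics/crop1.png

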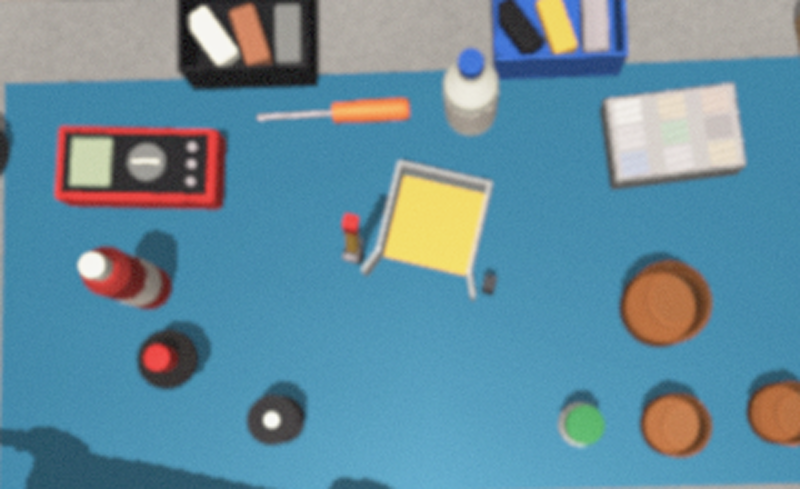

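The crop shows the large jar at (663,302), the two small ones at (676,425) and (780,412), the stopper with its red knob at (160,357), and the large bay at (437,215) with its bar end at (350,240). By rim height (90 mm against 70 mm) and floor size (98 mm against 62 mm), I choose the large jar and the large bay. Next I'll refine the stopper, bay and bar positions.

```bash
cat > r.py <<'E'
from m import *
from scipy.optimize import least_squares
T,S=[pickle.load(open(n+'.pkl','rb')) for n in('top','scene')]
PT,PS=cloud(T),cloud(S)
def tri(a,b):
    e=np.array([T['eye'],S['eye']]); d=np.vstack([rays(T,a),rays(S,b)]); d/=np.linalg.norm(d,axis=1)[:,None]
    M=[np.eye(3)-np.outer(x,x) for x in d]; p=np.linalg.solve(sum(M),sum(m@q for m,q in zip(M,e))); return p,[np.linalg.norm(m@(p-q)) for m,q in zip(M,e)]
for n,P,c in(('top',PT,T),('scene',PS,S)):
    near=np.hypot(P[...,0]-.51,P[...,1]-.292)<.05
    f=P[near&(P[...,2]>.038)&(P[...,2]<.047)]; k=P[near&(P[...,2]>.066)]
    print(n,'flange',len(f),np.median(f[:,2]),cv2.minEnclosingCircle(f[:,:2].astype(np.float32)),'knobtop',len(k),k.mean(0).round(4),np.ptp(k,axis=0).round(3),k[:,2].max())
    cn=P[(np.hypot(P[...,0]-.60,P[...,1]-.33)<.06)&(P[...,2]>.15)]; print('  can top',cn.mean(0).round(3))
hs=[cv2.cvtColor(c['color'],cv2.COLOR_RGB2HSV) for c in(T,S)]
def redc(h,P,box):
    m=(h[...,1]>140)&((h[...,0]<8)|(h[...,0]>172))&(np.abs(P[...,0]-box[0])<.03)&(np.abs(P[...,1]-box[1])<.03)&(P[...,2]>box[2])&(P[...,2]<box[3]); v,u=np.nonzero(m); return [(u.min()+u.max())/2,(v.min()+v.max())/2],[u.mean(),v.mean()]
a,b=[redc(h,P,(.51,.292,.05,.09)) for h,P in zip(hs,(PT,PS))]; print('knob tri',tri(a[1],b[1]),a,b)
a,b=[redc(h,P,(.622,.064,.15,.23)) for h,P in zip(hs,(PT,PS))]; print('redend tri',tri(a[1],b[1]))
w=np.vstack([P[(np.hypot(P[...,0]-.663,P[...,1]+.009)<.085)&(P[...,2]>.034)&(P[...,2]<.041)] for P in(PT,PS)])[:,:2]
def res(p):
    c,s=np.cos(p[2]),np.sin(p[2]); d=w-p[:2]; x=d@[c,s]; y=d@[-s,c]
    r=np.where(x>-.045,np.minimum(np.abs(np.abs(y)-.053),np.abs(x-.054)+0*(x)),0); return np.minimum(r,.02)
s=least_squares(res,[.663,-.009,-.269],loss='soft_l1',f_scale=.002); print('bay',s.x,np.median(np.abs(s.fun)),len(w))
E
python3 r.py
```

```text
top flange 452 0.04335429394375495 ((0.5100541114807129, 0.29142358899116516), 0.03477906063199043) knobtop 118 [0.51   0.2908 0.0731] [0.027 0.026 0.011] 0.07726331276306653
  can top [0.597 0.325 0.158]
scene flange 266 0.04338145404809046 ((0.5112511515617371, 0.2924008071422577), 0.034499768167734146) knobtop 100 [0.5124 0.2933 0.0723] [0.027 0.029 0.01 ] 0.07643999062043927
  can top [0.6   0.327 0.157]
knob tri (array([0.51058867, 0.29219652, 0.06193126]), [np.float64(0.0001767593798167359), np.float64(0.0001767593798165563)]) ([np.float64(152.0), np.float64(220.5)], [np.float64(151.71830985915494), np.float64(220.53521126760563)]) ([np.float64(353.5), np.float64(290.0)], [np.float64(353.5774647887324), np.float64(290.01408450704224)])
redend tri (array([0.62164264, 0.06264147, 0.19777277]), [np.float64(8.425853097834563e-05), np.float64(8.425853097840577e-05)])
bay [ 0.66264951 -0.00979546 -0.26065144] 0.001050395324687002 399
```

Emit:
drive_tool([
  [0.611, -0.702, -0.1],
  [0.611, -0.702, -0.1],
  [0.611, -0.702, -0.1],
  [0.611, -0.702, -0.1],
  [0.611, -0.702, -0.1],
  [0.611, -0.702, -0.1],
  [0.611, -0.702, -0.1],
  [0.611, -0.702, -0.1],
], claw=[55, 55, 55, 55, 55, 55, 55, 55], yaw=[0, 0, 0, 0, 0, 0, 0, 0], newtons=50)

```text
time: 0.77
tool_pos: [0.4234, 0.3912, 0.3684]
tcp_rot: [-0.483, -3.104, 0.001]
wrist_force: [0.1, 1.0, -0.3]
width: 0.644
grip_force: 0.0
```

Emit:
drive_tool([
  [0.16, -0.18, -0.06],
  [0.16, -0.18, -0.06],
  [0.16, -0.18, -0.06],
  [0.16, -0.18, -0.06],
  [0.16, -0.18, -0.06],
  [0.16, -0.18, -0.06],
  [0.16, -0.18, -0.06],
  [0.16, -0.18, -0.06],
], claw=[55, 55, 55, 55, 55, 55, 55, 55], yaw=[0, 0, 0, 0, 0, 0, 0, 0])

```text
time: 1.43
tool_pos: [0.502, 0.3043, 0.3395]
tcp_rot: [0.48, 3.104, 0.001]
wrist_force: [-0.1, 0.0, -0.1]
width: 0.643
grip_force: 0.0
```

Emit:
drive_tool([
  [0.017, -0.024, 0],
  [0.017, -0.024, -0.06],
  [0.017, -0.024, -0.12],
  [0.017, -0.024, -0.18],
  [0.017, -0.024, -0.22],
  [0.017, -0.024, -0.236],
  [0.017, -0.024, -0.236],
  [0.017, -0.024, -0.236],
], claw=[55, 55, 55, 55, 55, 55, 55, 55], yaw=[0, 0, 0, 0, 0, 0, 0, 0])

```text
time: 2.1
tool_pos: [0.5115, 0.2915, 0.2216]
tcp_rot: [0.482, 3.104, 0.0]
wrist_force: [-0.0, 0.4, 0.4]
width: 0.646
grip_force: 0.0
```

Emit:
drive_tool([
  [0, 0, 0],
  [0, 0, 0],
  [0, 0, 0],
  [0, 0, 0],
  [0, 0, 0],
  [0, 0, 0],
  [0, 0, 0],
  [0, 0, 0],
], claw=[20, 20, 20, 20, 20, 20, 20, 20], yaw=[0, 0, 0, 0, 0, 0, 0, 0])

```text
time: 2.77
tool_pos: [0.5123, 0.2915, 0.2234]
tcp_rot: [0.483, 3.101, 0.004]
wrist_force: [-0.2, -0.6, 6.2]
width: 0.308
grip_force: 49.9
```

Emit:
drive_tool([
  [0, 0, 0.04],
  [0, 0, 0.1],
  [0, 0, 0.16],
  [0, 0, 0.22],
  [0, 0, 0.26],
  [0, -0.05, 0.26],
  [0, -0.12, 0.26],
  [0, -0.19, 0.26],
], claw=[20, 20, 20, 20, 20, 20, 20, 20], yaw=[0, 0, 0, 0, 0, 0, 0, 0])

```text
time: 3.43
tool_pos: [0.5111, 0.1958, 0.3522]
tcp_rot: [0.479, 3.103, 0.001]
wrist_force: [0.5, -0.3, -1.5]
width: 0.305
grip_force: 49.6
```

Emit:
drive_tool([
  [0, -0.07, 0],
  [0, -0.14, 0],
  [0, -0.21, 0],
  [0, -0.28, 0],
  [0, -0.35, 0],
  [0, -0.42, 0],
  [0, -0.49, 0],
  [0, -0.56, 0],
], claw=[20, 20, 20, 20, 20, 20, 20, 20], yaw=[0, 0, 0, 0, 0, 0, 0, 0])

```text
time: 4.1
tool_pos: [0.5107, -0.0855, 0.3514]
tcp_rot: [0.483, 3.104, 0.0]
wrist_force: [0.2, -0.0, -1.4]
width: 0.305
grip_force: 49.6
```

Emit:
drive_tool([
  [0, -0.06, 0],
  [0, -0.12, 0],
  [0, -0.18, 0],
  [0, -0.24, 0],
  [0.03, -0.29, 0],
  [0.06, -0.32, 0],
  [0.06, -0.32, 0],
  [0.06, -0.32, 0],
], claw=[20, 20, 20, 20, 20, 20, 20, 20], yaw=[0, 0, 0, 0, 0, 0, 0, 0])

```text
time: 4.77
tool_pos: [0.5414, -0.2448, 0.351]
tcp_rot: [-0.485, -3.104, -0.001]
wrist_force: [0.9, -0.2, -1.7]
width: 0.306
grip_force: 49.7
```

The stopper is held near the jar. Now I'll measure where it sits relative to the tool, and the jar again.

```bash
cat > s.py <<'E'
from m import *
import sys
cs=[cam(n) for n in('top','scene')]; s=bot.read_state(); t=s['tool_pos']; print('tcp',t.round(4))
for n,c in zip(('top','scene'),cs):
    P=cloud(c); h=cv2.cvtColor(c['color'],cv2.COLOR_RGB2HSV); d=np.hypot(P[...,0]-t[0],P[...,1]-t[1])
    for lo,hi in((-.12,-.105),(-.155,-.12),(-.19,-.155)):
        pass
    near=(d<.05)&(P[...,2]<t[2]-.10)&(P[...,2]>.1); q=P[near]
    for z in np.arange(.11,t[2]-.1,.008):
        r=q[(q[:,2]>=z)&(q[:,2]<z+.008)]
        if len(r)>8: print(n,'z%.3f'%z,len(r),r.min(0)[:2].round(4),r.max(0)[:2].round(4),np.round(circ(r),4))
    m=(h[...,0]<18)&(h[...,1]>120)&(np.hypot(P[...,0]-.556,P[...,1]+.267)<.06)&(P[...,2]>.078)&(P[...,2]<.1); r=P[m]
    if len(r)>8: print(n,'jar rim',len(r),np.round(circ(r),4))
    cv2.imwrite(f'pics/{n}_{sys.argv[1]}.png',cv2.resize(c['color'][...,::-1],(800,600)))
E
python3 s.py a
```

```text
tcp [ 0.5407 -0.2434  0.3507]
top z0.166 202 [ 0.5076 -0.2479] [ 0.5495 -0.2114] [ 0.5285 -0.2289  0.0144]
top z0.174 11 [ 0.526  -0.2461] [ 0.535  -0.2308] [ 0.5379 -0.2432  0.0118]
top z0.182 10 [ 0.5274 -0.2379] [ 0.5488 -0.2198] [ 0.5449 -0.2367  0.0142]
top z0.190 14 [ 0.5264 -0.2422] [ 0.546  -0.2185] [ 0.5466 -0.2392  0.0176]
top z0.198 27 [ 0.5259 -0.2434] [ 0.5445 -0.2182] [ 0.5347 -0.2312  0.009 ]
top z0.222 16 [ 0.5378 -0.2236] [ 0.5474 -0.2016] [ 0.5451 -0.2125  0.0077]
top z0.230 37 [ 0.5388 -0.2193] [ 0.5567 -0.1978] [ 0.5463 -0.21    0.0072]
top z0.238 13 [ 0.5357 -0.2216] [ 0.5462 -0.195 ] [ 0.5422 -0.2089  0.0104]
top z0.246 13 [ 0.5306 -0.2278] [ 0.5486 -0.199 ] [ 0.5346 -0.2099  0.0131]
scene z0.126 19 [ 0.5247 -0.2404] [ 0.5587 -0.2214] [ 0.5388 -0.241   0.0172]
scene z0.134 29 [ 0.5238 -0.248 ] [ 0.5596 -0.2211] [ 0.5392 -0.2428  0.0193]
scene z0.142 26 [ 0.524  -0.2525] [ 0.5607 -0.2206] [ 0.5398 -0.2418  0.0195]
scene z0.150 16 [ 0.525  -0.2407] [ 0.56   -0.2195] [ 0.5392 -0.2409  0.0203]
scene z0.158 13 [ 0.5171 -0.2513] [ 0.571  -0.2107] [ 0.5405 -0.2425  0.031 ]
scene z0.166 156 [ 0.5063 -0.2742] [ 0.5719 -0.2075] [ 0.5402 -0.2415  0.026 ]
scene z0.174 11 [ 0.5298 -0.2333] [ 0.557  -0.2248] [ 0.5437 -0.2378  0.0131]
scene z0.182 17 [ 0.527  -0.2638] [ 0.557  -0.2185] [ 0.5439 -0.2414  0.0186]
scene z0.190 22 [ 0.5256 -0.259 ] [ 0.5579 -0.216 ] [ 0.5448 -0.2371  0.0172]
scene z0.198 23 [ 0.5288 -0.2666] [ 0.5582 -0.2149] [ 0.5454 -0.2385  0.0186]
scene z0.206 13 [ 0.5378 -0.2627] [ 0.557  -0.2193] [ 0.5457 -0.2403  0.0191]
scene z0.222 15 [ 0.5438 -0.2291] [ 0.5665 -0.1993] [ 0.5518 -0.2153  0.0132]
scene z0.230 21 [ 0.5447 -0.2265] [ 0.5679 -0.1953] [ 0.5553 -0.2095  0.0119]
scene jar rim 105 [ 0.5572 -0.2669  0.0281]
```

View pics/scene_a.png

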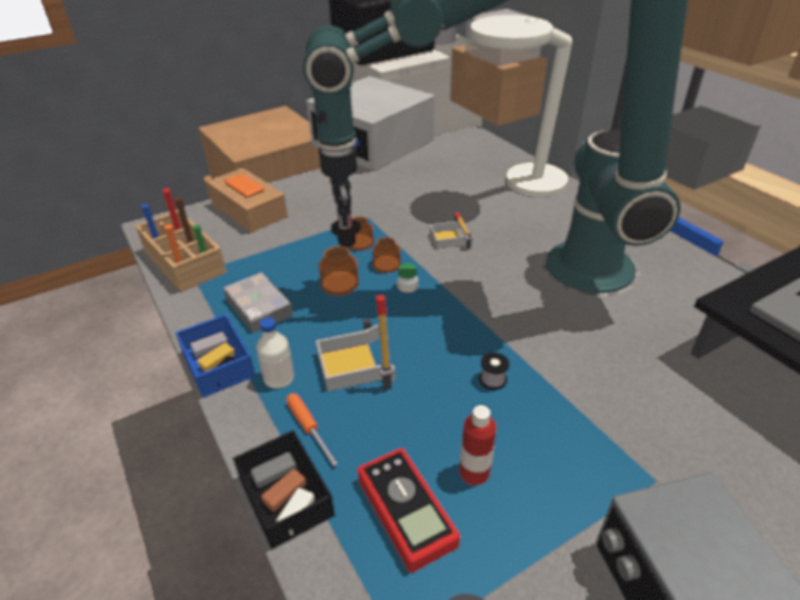

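The picture shows the stopper held at (345,235), with the large jar still at (340,272). The offset from stopper to jar mouth is about (+18, -25) mm.

Emit:
drive_tool([
  [0.035, -0.05, 0],
  [0.035, -0.05, 0],
  [0.035, -0.05, -0.03],
  [0.035, -0.05, -0.06],
  [0.035, -0.05, -0.08],
  [0.035, -0.05, -0.1],
  [0.035, -0.05, -0.1],
  [0.035, -0.05, -0.1],
], claw=[20, 20, 20, 20, 20, 20, 20, 20], yaw=[0, 0, 0, 0, 0, 0, 0, 0])

```text
time: 5.53
tool_pos: [0.5583, -0.2683, 0.3004]
tcp_rot: [-0.482, -3.103, -0.001]
wrist_force: [0.2, -0.5, -0.9]
width: 0.309
grip_force: 49.7
```

```bash
python3 s.py b
```

```text
tcp [ 0.559  -0.2689  0.3019]
top z0.110 23 [ 0.5233 -0.2684] [ 0.5682 -0.2354] [ 0.5499 -0.2555  0.0205]
top z0.118 171 [ 0.523  -0.2793] [ 0.5671 -0.2345] [ 0.5462 -0.254   0.0149]
top z0.126 11 [ 0.5427 -0.2688] [ 0.5538 -0.2502] [ 0.5563 -0.2651  0.0125]
top z0.134 10 [ 0.543  -0.2671] [ 0.5604 -0.2432] [ 0.5655 -0.2656  0.0205]
top z0.142 29 [ 0.5426 -0.2719] [ 0.5616 -0.2415] [ 0.5571 -0.2597  0.0118]
top z0.150 18 [ 0.5439 -0.2716] [ 0.5626 -0.2419] [ 0.5542 -0.257   0.0112]
top z0.166 11 [ 0.5525 -0.2495] [ 0.562  -0.2375] [ 0.5586 -0.245   0.0055]
top z0.174 30 [ 0.556  -0.2461] [ 0.5708 -0.2236] [ 0.5623 -0.2353  0.0075]
top z0.182 24 [ 0.5336 -0.3109] [ 0.5728 -0.2197] [ 0.5451 -0.267   0.0403]
top z0.190 19 [ 0.533  -0.3114] [ 0.5643 -0.219 ] [ 0.5656 -0.2702  0.036 ]
top jar rim 47 [ 0.5567 -0.2691  0.0307]
scene z0.110 22 [ 0.5369 -0.2689] [ 0.5893 -0.2345] [ 0.5623 -0.2573  0.0214]
scene z0.118 146 [ 0.5217 -0.2976] [ 0.5911 -0.2328] [ 0.5573 -0.2667  0.0261]
scene z0.126 11 [ 0.5498 -0.2836] [ 0.5729 -0.2477] [ 0.5629 -0.2663  0.0162]
scene z0.134 14 [ 0.5494 -0.2821] [ 0.576  -0.2413] [ 0.5631 -0.262   0.0156]
scene z0.142 23 [ 0.5491 -0.2923] [ 0.5754 -0.2407] [ 0.5634 -0.2641  0.019 ]
scene z0.150 15 [ 0.5486 -0.2887] [ 0.5745 -0.2436] [ 0.564  -0.2647  0.0183]
scene z0.158 10 [ 0.5614 -0.2877] [ 0.5744 -0.2424] [ 0.56   -0.264   0.0218]
scene z0.174 17 [ 0.5616 -0.238 ] [ 0.5842 -0.2244] [ 0.5718 -0.2329  0.0088]
scene z0.182 10 [ 0.5656 -0.2367] [ 0.5829 -0.2229] [ 0.5736 -0.2294  0.0074]
scene jar rim 97 [ 0.5579 -0.2637  0.025 ]
```

Emit:
drive_tool([
  [0.001, -0.002, -0.01],
  [0.001, -0.002, -0.02],
  [0.001, -0.002, -0.03],
  [0.001, -0.002, -0.038],
  [0.001, -0.002, -0.043],
  [0.001, -0.002, -0.047],
  [0.001, -0.002, -0.05],
  [0.001, -0.002, -0.05],
], claw=[20, 20, 20, 20, 20, 20, 20, 20], yaw=[0, 0, 0, 0, 0, 0, 0, 0])

```text
time: 6.3
tool_pos: [0.5593, -0.27, 0.2773]
tcp_rot: [0.483, 3.104, 0.0]
wrist_force: [-2.1, 1.0, 3.6]
width: 0.308
grip_force: 50.3
```

Emit:
drive_tool([
  [-0.001, 0.001, -0.003],
  [-0.001, 0.001, -0.003],
  [-0.001, 0.001, -0.003],
  [-0.001, 0.001, -0.003],
  [-0.001, 0.001, -0.003],
], claw=[20, 20, 20, 20, 20], yaw=[0, 0, 0, 0, 0])

```text
time: 6.72
tool_pos: [0.5591, -0.2698, 0.2772]
tcp_rot: [0.483, 3.103, -0.001]
wrist_force: [-3.9, 1.0, 11.0]
width: 0.304
grip_force: 50.9
```

```bash
cat > f.py <<'E'
from m import *
import sys
s=bot.read_state(); t=s['tool_pos']; print('tcp',t.round(4),s['wrist_force'].round(1))
for n in('top','scene'):
    c=cam(n); P=cloud(c); d=np.hypot(P[...,0]-t[0],P[...,1]-t[1])
    h=cv2.cvtColor(c['color'],cv2.COLOR_RGB2HSV)
    q=P[(d<.055)&(P[...,2]>.088)&(P[...,2]<.112)&(h[...,2]<90)]; print(n,'flange',len(q),np.percentile(q[:,2],[10,50,90]).round(4),q.min(0).round(4),q.max(0).round(4))
    q=P[(d<.09)&(P[...,2]>.01)&(P[...,2]<.056)&(h[...,0]<18)&(h[...,1]>110)]
    if len(q)>10: print('  jar body',len(q),np.round(circ(q),4))
    cv2.imwrite(f'pics/{n}_{sys.argv[1]}.png',cv2.resize(c['color'][...,::-1],(800,600)))
E
python3 f.py c; python3 - <<'E'
import cv2
a=cv2.imread('pics/scene_c.png')[150:350,230:500]; cv2.imwrite('pics/c_crop.png',cv2.resize(a,None,fx=2.9,fy=2.9,interpolation=2))
E
```

```text
tcp [ 0.5591 -0.2698  0.2772] [-3.9  1.  11. ]
top flange 151 [0.0947 0.0971 0.0991] [ 0.5278 -0.2689  0.0931] [ 0.5688 -0.2373  0.1095]
  jar body 107 [ 0.5566 -0.2689  0.0458]
scene flange 166 [0.0929 0.0972 0.0998] [ 0.5251 -0.3008  0.0888] [ 0.5908 -0.2325  0.1115]
  jar body 264 [ 0.557  -0.2657  0.0426]
```

View pics/c_crop.png

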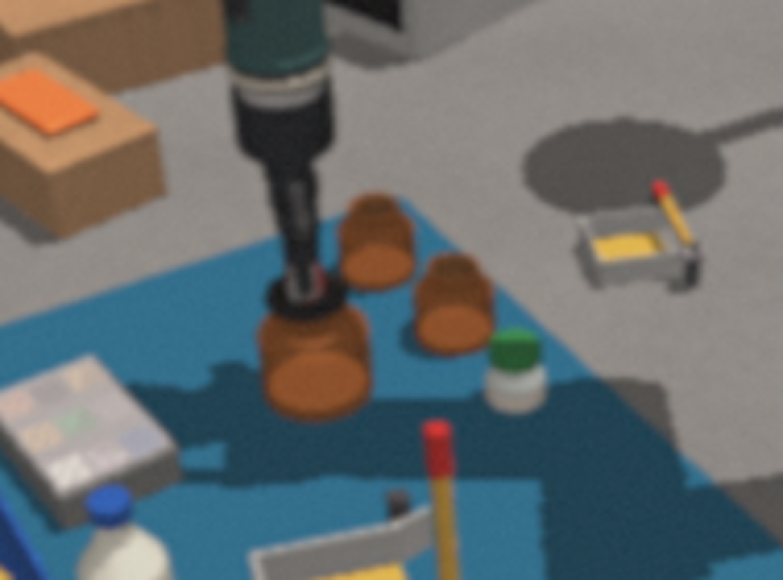

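The crop shows the flange resting on the rim of the large jar at (305,300), and the measured flange top of 97 mm matches a seated stopper. Now I'll drag the jar by the knob, keeping the slight downward press.

Emit:
drive_tool([
  [-0.002, 0.008, 0],
  [-0.006, 0.024, 0],
  [-0.012, 0.048, 0],
  [-0.02, 0.078, 0],
  [-0.028, 0.108, 0],
  [-0.035, 0.138, 0],
  [-0.043, 0.168, 0],
  [-0.05, 0.198, 0],
], claw=[20, 20, 20, 20, 20, 20, 20, 20], yaw=[0, 0, 0, 0, 0, 0, 0, 0])

```text
time: 7.48
tool_pos: [0.5382, -0.1747, 0.2822]
tcp_rot: [0.476, 3.086, -0.019]
wrist_force: [2.9, -9.5, 5.4]
width: 0.307
grip_force: 53.3
```

```bash
python3 f.py d;  python3 - <<'E'
import cv2
a=cv2.imread('pics/scene_d.png')[150:350,230:500]; cv2.imwrite('pics/d_crop.png',cv2.resize(a,None,fx=2.9,fy=2.9,interpolation=2))
E
```

```text
tcp [ 0.5382 -0.1747  0.2822] [ 2.9 -9.5  5.4]
top flange 57 [0.0992 0.1015 0.1034] [ 0.5091 -0.1933  0.0973] [ 0.5259 -0.1628  0.1044]
scene flange 194 [0.0946 0.1001 0.1032] [ 0.5056 -0.2064  0.0887] [ 0.5719 -0.1398  0.1119]
  jar body 253 [ 0.541  -0.1761  0.0428]
```

View pics/d_crop.png

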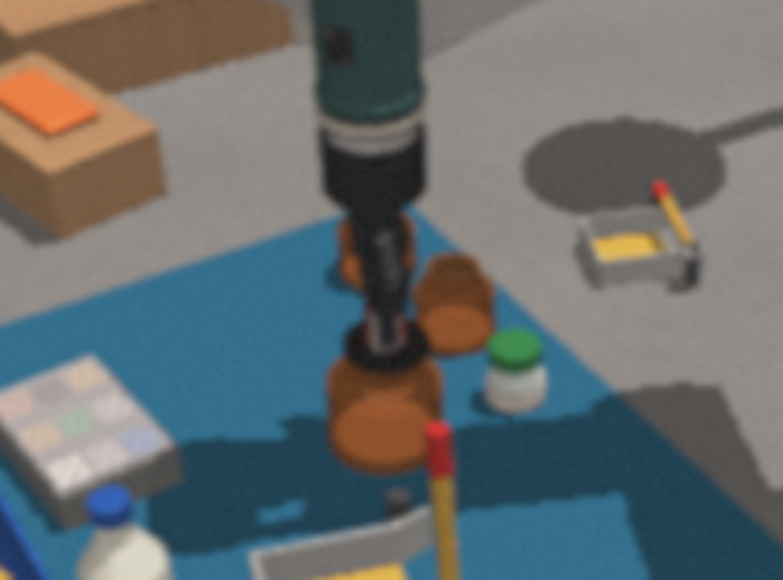

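The jar is leaning slightly: the flange is up about 3 mm and the drag force is about 10 N. I'll stop, ease the press and check that it settles.

Emit:
drive_tool([
  [0.001, -0.006, 0],
  [0.002, -0.01, 0.001],
  [0.002, -0.012, 0.003],
  [0.002, -0.012, 0.003],
], claw=[20, 20, 20, 20], yaw=[0, 0, 0, 0])

```text
time: 7.92
tool_pos: [0.5359, -0.1757, 0.2771]
tcp_rot: [0.485, 3.101, 0.006]
wrist_force: [3.0, 6.0, 7.0]
width: 0.31
grip_force: 52.0
```

Emit:
drive_tool([
  [-0.001, 0.004, 0],
  [-0.003, 0.012, 0],
  [-0.006, 0.022, 0],
  [-0.009, 0.034, 0],
  [-0.012, 0.046, 0],
  [-0.015, 0.058, 0],
  [-0.018, 0.07, 0],
  [-0.021, 0.082, 0],
], claw=[20, 20, 20, 20, 20, 20, 20, 20], yaw=[0, 0, 0, 0, 0, 0, 0, 0])

```text
time: 8.58
tool_pos: [0.528, -0.1398, 0.2817]
tcp_rot: [0.476, 3.091, -0.017]
wrist_force: [1.4, -18.3, 18.1]
width: 0.307
grip_force: 58.0
```

Dragging from the top jams the jar, with the wrist force rising as it tips. I'll back off, release, and push it low instead.

Emit:
drive_tool([
  [0.001, -0.006, 0],
  [0.002, -0.012, 0],
  [0.002, -0.014, 0],
  [0.002, -0.014, 0],
  [0.002, -0.014, 0],
  [0.002, -0.014, 0],
], claw=[20, 20, 20, 20, 20, 20], yaw=[0, 0, 0, 0, 0, 0])

```text
time: 9.08
tool_pos: [0.528, -0.1438, 0.2788]
tcp_rot: [0.483, 3.095, -0.002]
wrist_force: [5.3, -2.9, 7.8]
width: 0.306
grip_force: 52.4
```

Emit:
drive_tool([
  [0, 0, 0],
  [0, 0, 0],
  [0, 0, 0],
  [0, 0, 0.01],
  [0, 0, 0.04],
  [0, 0, 0.1],
  [0, 0, 0.16],
  [0, 0, 0.22],
], claw=[40, 60, 60, 60, 60, 60, 60, 60], yaw=[0, 0, 0, 0, 0, 0, 0, 0])

```text
time: 9.75
tool_pos: [0.5245, -0.1422, 0.3862]
tcp_rot: [-0.482, -3.101, -0.001]
wrist_force: [1.0, -0.1, 0.3]
width: 0.701
grip_force: 0.0
```

```bash
python3 f.py e; python3 - <<'E'
import cv2
a=cv2.imread('pics/scene_e.png')[150:350,230:500]; cv2.imwrite('pics/e_crop.png',cv2.resize(a,None,fx=2.9,fy=2.9,interpolation=2))
E
```

```text
tcp [ 0.5245 -0.1422  0.3862] [ 1.  -0.1  0.3]
top flange 87 [0.0959 0.0975 0.0994] [ 0.503  -0.1681  0.0942] [ 0.5269 -0.1307  0.1013]
scene flange 177 [0.0933 0.0972 0.099 ] [ 0.5019 -0.1793  0.0885] [ 0.5675 -0.1147  0.1115]
  jar body 222 [ 0.5336 -0.1496  0.0443]
```

View pics/e_crop.png

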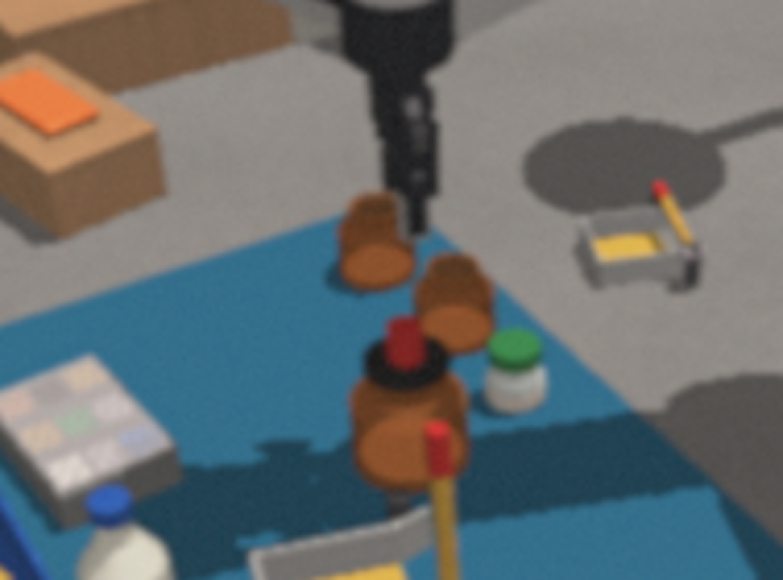

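The crop shows the jar upright at (410,430) with the stopper seated, its red knob at (407,345). Before pushing low, I'll check the gripper body's width against the knob clearance.

```bash
python3 - <<'E'
from m import *
s=bot.read_state(); t=s['tool_pos']; Rt=cv2.Rodrigues(s['tcp_rot'])[0]
for n in('top','scene'):
    P=cloud(cam(n)); q=(P.reshape(-1,3)-t)@Rt; q=q[(np.abs(q[:,0])<.07)&(np.abs(q[:,1])<.07)]
    for z in np.arange(0,.18,.015):
        r=q[(q[:,2]>=z)&(q[:,2]<z+.015)]
        if len(r)>5: print(n,'z%.3f'%z,len(r),r.min(0)[:2].round(3),r.max(0)[:2].round(3))
E
```

```text
top z0.000 51 [ 0.026 -0.02 ] [0.037 0.026]
top z0.015 28 [ 0.029 -0.018] [0.037 0.024]
top z0.030 24 [ 0.029 -0.021] [0.037 0.024]
top z0.060 143 [-0.014 -0.068] [0.013 0.069]
top z0.075 24 [-0.009 -0.062] [0.011 0.067]
top z0.090 18 [ 0.003 -0.064] [0.011 0.064]
top z0.105 25 [ 0.005 -0.063] [0.012 0.062]
scene z0.000 197 [-0.037 -0.017] [0.038 0.038]
scene z0.015 144 [-0.038  0.001] [0.035 0.04 ]
scene z0.030 138 [-0.038 -0.002] [0.034 0.039]
scene z0.045 65 [-0.034  0.01 ] [0.033 0.04 ]
scene z0.060 121 [-0.02  -0.011] [0.02  0.069]
scene z0.075 87 [-0.02  -0.025] [0.018 0.068]
scene z0.090 69 [-0.017 -0.028] [0.011 0.067]
scene z0.105 55 [-0.017 -0.03 ] [0.011 0.065]
scene z0.120 25 [-0.013 -0.04 ] [0.011 0.062]
scene z0.135 42 [-0.011 -0.036] [0.01  0.045]
scene z0.150 46 [-0.011 -0.036] [0.009 0.045]
scene z0.165 16 [-0.01  -0.034] [0.009 0.038]
```

The wide part of the body ends about 60 mm below the TCP, and only the narrow knuckles reach lower, so a low push clears the knob.

Emit:
drive_tool([
  [0.02, -0.05, 0],
  [0.04, -0.1, 0],
  [0.059, -0.15, 0],
  [0.059, -0.15, 0],
  [0.059, -0.15, 0],
  [0.059, -0.15, 0],
  [0.059, -0.15, 0],
  [0.059, -0.15, 0],
], claw=[30, 30, 30, 30, 30, 30, 30, 30], yaw=[-0.311, -0.311, -0.311, -0.311, -0.311, -0.311, -0.311, -0.311])

```text
time: 10.62
tool_pos: [0.5539, -0.2172, 0.383]
tcp_rot: [-1.888, -2.504, 0.002]
wrist_force: [0.1, -1.2, 0.8]
width: 0.352
grip_force: 0.0
```

Emit:
drive_tool([
  [0, 0, -0.06],
  [0, 0, -0.13],
  [0, 0, -0.2],
  [0, 0, -0.27],
  [0, 0, -0.33],
  [0, 0, -0.37],
  [0, 0, -0.386],
  [0, 0, -0.386],
], claw=[30, 30, 30, 30, 30, 30, 30, 30], yaw=[0, 0, 0, 0, 0, 0, 0, 0])

```text
time: 11.28
tool_pos: [0.5522, -0.2163, 0.1886]
tcp_rot: [-1.878, -2.507, 0.003]
wrist_force: [-0.6, 0.2, -0.3]
width: 0.356
grip_force: 0.0
```

```bash
cat > j.py <<'E'
from m import *
B=np.array([.6627,-.0097]); a=-.262; Rb=np.array([[np.cos(a),np.sin(a)],[-np.sin(a),np.cos(a)]])
def fl():
    out=[]
    for n in('top','scene'):
        P=cloud(cam(n)); cl=P
        h=cv2.cvtColor(C,cv2.COLOR_RGB2HSV) if 0 else None
        yield n,P
def run(guess,knuckle=False):
    s=bot.read_state(); t=s['tool_pos']; Rt=cv2.Rodrigues(s['tcp_rot'])[0]; y=Rt[:,1]; print('tcp',t.round(4),'fingerline',np.degrees(np.arctan2(y[1],y[0])).round(1)%180,'bay',(Rb@(t[:2]-B)).round(4),'F',s['wrist_force'].round(1))
    for n in('top','scene'):
        c=cam(n); P=cloud(c); h=cv2.cvtColor(c['color'],cv2.COLOR_RGB2HSV); d=np.hypot(P[...,0]-guess[0],P[...,1]-guess[1])
        k=P[(d<.04)&(P[...,2]>.105)&(P[...,2]<.135)&(h[...,1]>130)&((h[...,0]<8)|(h[...,0]>172))]
        if len(k)>10: m=k[k[:,2]>.12]; print(n,'knob',len(k),'zmax',np.percentile(k[:,2],95).round(4),'mid',((k.min(0)+k.max(0))/2).round(4),'bay',(Rb@(((k.min(0)+k.max(0))/2)[:2]-B)).round(4))
        b=P[(d<.07)&(P[...,2]>.012)&(P[...,2]<.056)&(h[...,0]<18)&(h[...,1]>110)]
        if len(b)>10: o=np.array(circ(b)); print(n,'  body',len(b),o.round(4),'bay',(Rb@(o[:2]-B)).round(4))
        if knuckle:
            q=(P.reshape(-1,3)-t)@Rt; q=q[(np.abs(q[:,0])<.045)&(np.abs(q[:,1])<.08)]
            for z in(.06,.08,.1,.12,.14): r=q[(q[:,2]>=z)&(q[:,2]<z+.02)]; print('   k',z,len(r),(r.min(0)[:2].round(3),r.max(0)[:2].round(3)) if len(r) else '')
import sys; run((float(sys.argv[1]),float(sys.argv[2])),len(sys.argv)>3)
E
python3 j.py .534 -.148 k
```

```text
tcp [ 0.5522 -0.2163  0.1886] fingerline 16.3 bay [-0.0532 -0.2282] F [-0.6  0.2 -0.3]
top knob 132 zmax 0.1294 mid [ 0.5334 -0.1476  0.1187] bay [-0.0892 -0.1667]
top   body 30 [ 0.5343 -0.1487  0.0458] bay [-0.0881 -0.1675]
   k 0.06 58 (array([-0.014, -0.059]), array([0.012, 0.066]))
   k 0.08 47 (array([-0.013, -0.051]), array([0.045, 0.062]))
   k 0.1 30 (array([-0.004, -0.042]), array([0.03 , 0.059]))
   k 0.12 38 (array([0.012, 0.003]), array([0.044, 0.049]))
   k 0.14 0 
scene knob 83 zmax 0.1292 mid [ 0.5349 -0.1475  0.1176] bay [-0.0877 -0.1662]
scene   body 221 [ 0.5335 -0.15    0.0445] bay [-0.0885 -0.169 ]
   k 0.06 190 (array([-0.015, -0.063]), array([0.02 , 0.069]))
   k 0.08 153 (array([-0.018, -0.059]), array([0.045, 0.065]))
   k 0.1 115 (array([-0.019, -0.053]), array([0.043, 0.058]))
   k 0.12 58 (array([-0.016, -0.034]), array([0.043, 0.048]))
   k 0.14 47 (array([-0.016, -0.016]), array([0.045, 0.04 ]))
```

Emit:
drive_tool([
  [-0.005, 0.015, 0],
  [-0.009, 0.031, 0],
  [-0.012, 0.042, 0],
  [-0.018, 0.061, 0],
  [-0.025, 0.084, 0],
  [-0.032, 0.107, 0],
  [-0.038, 0.131, 0],
  [-0.045, 0.154, 0],
], claw=[30, 30, 30, 30, 30, 30, 30, 30], yaw=[0, 0, 0, 0, 0, 0, 0, 0])

```text
time: 12.05
tool_pos: [0.5332, -0.1402, 0.195]
tcp_rot: [1.88, 2.511, 0.001]
wrist_force: [2.5, -4.9, 2.9]
width: 0.356
grip_force: 2.8
```

```bash
python3 j.py .517 -.09
```

```text
tcp [ 0.5332 -0.1402  0.195 ] fingerline 16.4 bay [-0.0913 -0.1596] F [ 2.5 -4.9  2.9]
scene knob 91 zmax 0.1295 mid [ 0.5197 -0.084   0.1175] bay [-0.1189 -0.1088]
scene   body 240 [ 0.5185 -0.0866  0.0447] bay [-0.1193 -0.1116]
```

Emit:
drive_tool([
  [-0.008, 0.024, 0],
  [-0.017, 0.05, 0],
  [-0.026, 0.077, 0],
  [-0.035, 0.104, 0],
  [-0.044, 0.131, 0],
  [-0.053, 0.158, 0],
  [-0.062, 0.185, 0],
  [-0.07, 0.21, 0],
], claw=[30, 30, 30, 30, 30, 30, 30, 30], yaw=[0, 0, 0, 0, 0, 0, 0, 0])

```text
time: 12.82
tool_pos: [0.4977, -0.0352, 0.194]
tcp_rot: [1.881, 2.512, 0.001]
wrist_force: [1.2, -5.0, 1.9]
width: 0.353
grip_force: 2.6
```

```bash
python3 j.py .486 .012
```

```text
tcp [ 0.4977 -0.0352  0.194 ] fingerline 16.3 bay [-0.1528 -0.0674] F [ 1.2 -5.   1.9]
scene knob 100 zmax 0.1292 mid [0.4843 0.0197 0.1182] bay [-0.18   -0.0178]
scene   body 305 [0.4836 0.0195 0.044 ] bay [-0.1806 -0.0182]
```

Emit:
drive_tool([
  [-0.006, 0.019, 0],
  [-0.012, 0.038, 0],
  [-0.012, 0.038, 0],
  [0, 0.0, 0],
  [0.012, -0.04, 0.0],
  [0.012, -0.04, 0.08],
  [0.012, -0.04, 0.16],
  [0.012, -0.04, 0.24],
], claw=[30, 30, 30, 30, 30, 30, 30, 30], yaw=[0, 0, 0, 0, 0, 0, 0, 0])

```text
time: 13.58
tool_pos: [0.5023, -0.0555, 0.3125]
tcp_rot: [-1.882, -2.509, 0.003]
wrist_force: [0.2, -0.3, 0.4]
width: 0.349
grip_force: 0.0
```

```bash
python3 j.py .479 .039
```

```text
tcp [ 0.5023 -0.0555  0.3125] fingerline 16.3 bay [-0.1431 -0.0857] F [ 0.2 -0.3  0.4]
scene knob 103 zmax 0.1295 mid [0.4793 0.0387 0.1185] bay [-0.1896 -0.0008]
scene   body 309 [0.4775 0.037  0.0443] bay [-0.191  -0.0029]
```

Emit:
drive_tool([
  [-0.03, 0.01, 0.05],
  [-0.08, 0.06, 0.06],
  [-0.13, 0.12, 0.06],
  [-0.17, 0.18, 0.06],
  [-0.199, 0.223, 0.06],
  [-0.199, 0.223, 0.06],
  [-0.199, 0.223, 0.06],
  [-0.199, 0.223, 0.06],
], claw=[14, 14, 14, 14, 14, 14, 14, 14], yaw=[0.326, 0.326, 0.326, 0.326, 0.326, 0.326, 0.326, 0.326])

```text
time: 14.35
tool_pos: [0.4028, 0.0568, 0.3423]
tcp_rot: [-0.435, -3.11, -0.001]
wrist_force: [0.1, 0.5, -0.4]
width: 0.161
grip_force: 0.0
```

Emit:
drive_tool([
  [0, 0, -0.05],
  [0, 0, -0.11],
  [0, 0, -0.17],
  [0, 0, -0.23],
  [0, 0, -0.27],
  [0, 0, -0.295],
  [0, 0, -0.295],
  [0, 0, -0.295],
], claw=[14, 14, 14, 14, 14, 14, 14, 14], yaw=[0.007, 0.007, 0.007, 0.007, 0.007, 0.007, 0.007, 0.007])

```text
time: 15.02
tool_pos: [0.4028, 0.0561, 0.1945]
tcp_rot: [-0.413, -3.111, 0.001]
wrist_force: [0.6, 0.0, -0.2]
width: 0.161
grip_force: 0.0
```

```bash
python3 j.py .479 .039 k
```

```text
tcp [0.4028 0.0561 0.1945] fingerline 74.9 bay [-0.2681 -0.0037] F [ 0.6  0.  -0.2]
top knob 122 zmax 0.1297 mid [0.4784 0.0363 0.119 ] bay [-0.19   -0.0033]
   k 0.06 23 (array([-0.015, -0.062]), array([ 0.012, -0.053]))
   k 0.08 11 (array([-0.014, -0.063]), array([ 0.01 , -0.052]))
   k 0.1 0 
   k 0.12 6 (array([-0.045, -0.029]), array([-0.043,  0.033]))
   k 0.14 0 
scene knob 88 zmax 0.1286 mid [0.48   0.0384 0.1178] bay [-0.1889 -0.0009]
scene   body 319 [0.4772 0.0367 0.0446] bay [-0.1912 -0.0032]
   k 0.06 132 (array([-0.023, -0.022]), array([0.011, 0.065]))
   k 0.08 89 (array([-0.021, -0.056]), array([0.011, 0.064]))
   k 0.1 86 (array([-0.043, -0.056]), array([0.009, 0.05 ]))
   k 0.12 66 (array([-0.045, -0.032]), array([0.007, 0.04 ]))
   k 0.14 54 (array([-0.044, -0.016]), array([0.009, 0.033]))
```

Emit:
drive_tool([
  [0.019, -0.005, 0],
  [0.035, -0.009, 0],
  [0.05, -0.013, 0],
  [0.07, -0.019, 0],
  [0.093, -0.025, 0],
  [0.116, -0.031, 0],
  [0.139, -0.037, 0],
  [0.16, -0.043, 0],
], claw=[14, 14, 14, 14, 14, 14, 14, 14], yaw=[0, 0, 0, 0, 0, 0, 0, 0])

```text
time: 15.78
tool_pos: [0.4841, 0.0344, 0.1957]
tcp_rot: [-0.413, -3.111, -0.0]
wrist_force: [-5.9, 2.1, 3.5]
width: 0.166
grip_force: 3.4
```

```bash
python3 j.py .538 .022
```

```text
tcp [0.4841 0.0344 0.1957] fingerline 74.9 bay [-0.184  -0.0037] F [-5.9  2.1  3.5]
scene knob 96 zmax 0.1292 mid [0.5436 0.0228 0.118 ] bay [-0.1235  0.0005]
scene   body 306 [0.5422 0.0204 0.0441] bay [-0.1242 -0.0021]
```

Emit:
drive_tool([
  [0.015, -0.004, 0],
  [0.034, -0.009, 0],
  [0.053, -0.014, 0],
  [0.072, -0.019, 0],
  [0.091, -0.024, 0],
  [0.11, -0.03, 0],
  [0.129, -0.035, 0],
  [0.145, -0.039, 0],
], claw=[14, 14, 14, 14, 14, 14, 14, 14], yaw=[0, 0, 0, 0, 0, 0, 0, 0])

```text
time: 16.55
tool_pos: [0.5559, 0.015, 0.1952]
tcp_rot: [-0.413, -3.111, 0.0]
wrist_force: [-4.5, 1.5, 1.4]
width: 0.165
grip_force: 2.7
```

```bash
python3 j.py .614 .003; python3 - <<'E'
from m import *
B=np.array([.6627,-.0097]); a=-.262; Rb=np.array([[np.cos(a),np.sin(a)],[-np.sin(a),np.cos(a)]])
for n in('top','scene'):
    c=cam(n);P=cloud(c);h=cv2.cvtColor(c['color'],cv2.COLOR_RGB2HSV); q=P[(h[...,1]>120)&((h[...,0]<33)|(h[...,0]>172))&(np.hypot(P[...,0]-.622,P[...,1]-.075)<.035)&(P[...,2]>.06)&(P[...,2]<.23)]
    xy=(q[:,:2]-B)@Rb.T
    for z in np.arange(.06,.22,.03):
        m=(q[:,2]>=z)&(q[:,2]<z+.03)
        if m.sum()>3: print(n,z.round(2),m.sum(),xy[m].min(0).round(4),xy[m].max(0).round(4))
E
```

```text
tcp [0.5559 0.015  0.1952] fingerline 74.9 bay [-0.1096 -0.0038] F [-4.5  1.5  1.4]
scene knob 94 zmax 0.1287 mid [0.6149 0.0034 0.1183] bay [-0.0496  0.0003]
scene   body 210 [ 6.127e-01 -2.000e-04  4.540e-02] bay [-0.0508 -0.0038]
scene 0.06 46 [-0.0654  0.0371] [-0.049   0.0833]
scene 0.09 46 [-0.0636  0.0657] [-0.0513  0.0807]
scene 0.12 51 [-0.0629  0.0619] [-0.0511  0.0767]
scene 0.15 43 [-0.0622  0.0548] [-0.0512  0.072 ]
scene 0.18 54 [-0.0648  0.0512] [-0.0502  0.0694]
scene 0.21 14 [-0.0629  0.0547] [-0.0522  0.0654]
```

Emit:
drive_tool([
  [-0.015, 0.004, 0],
  [-0.02, -0.015, 0],
  [-0.02, -0.015, 0],
  [-0.002, -0.02, 0],
  [0.016, -0.025, 0],
  [0.034, -0.03, 0],
  [0.052, -0.034, 0],
  [0.066, -0.038, 0],
], claw=[14, 14, 14, 14, 14, 14, 14, 14], yaw=[0, 0, 0, 0, 0, 0, 0, 0])

```text
time: 17.42
tool_pos: [0.5904, -0.0042, 0.1952]
tcp_rot: [-0.413, -3.114, 0.0]
wrist_force: [-2.3, 1.2, -1.7]
width: 0.163
grip_force: 1.4
```

```bash
python3 j.py .645 -.004
```

```text
tcp [ 0.5904 -0.0042  0.1952] fingerline 74.9 bay [-0.0712 -0.0134] F [-2.3  1.2 -1.7]
scene knob 98 zmax 0.1288 mid [ 0.6516 -0.0062  0.1176] bay [-0.0116  0.0006]
scene   body 229 [ 0.6515 -0.009   0.0457] bay [-0.011  -0.0022]
```

Emit:
drive_tool([
  [0.008, -0.002, 0],
  [0.016, -0.004, 0],
  [0.023, -0.006, 0],
  [0.029, -0.008, 0],
  [0.031, -0.008, 0],
  [0.031, -0.008, 0],
], claw=[14, 14, 14, 14, 14, 14], yaw=[0, 0, 0, 0, 0, 0])

```text
time: 18.02
tool_pos: [0.6045, -0.0079, 0.1956]
tcp_rot: [-0.413, -3.113, 0.0]
wrist_force: [-4.2, 0.6, 2.9]
width: 0.162
grip_force: 2.3
```

```bash
python3 j.py .665 -.01
```

```text
tcp [ 0.6045 -0.0079  0.1956] fingerline 74.9 bay [-0.0567 -0.0133] F [-4.2  0.6  2.9]
scene knob 100 zmax 0.1292 mid [ 0.6626 -0.0068  0.1185] bay [-0.0008  0.0027]
scene   body 242 [ 0.6635 -0.0122  0.0458] bay [ 0.0014 -0.0022]
```

The jar is in the bay, and the measured offset is about 1 mm from the seat. I'll retract, rise, and go round to the outer side of the bar.

Emit:
drive_tool([
  [-0.06, 0.016, 0],
  [-0.126, 0.034, 0],
  [-0.14, 0.038, 0.04],
  [-0.14, 0.038, 0.12],
  [-0.14, 0.038, 0.2],
  [-0.14, 0.038, 0.28],
  [-0.14, 0.038, 0.36],
  [-0.14, 0.038, 0.44],
], claw=[14, 14, 0, 0, 0, 0, 0, 0], yaw=[0, 0, 0, 0, 0, 0, 0, 0])

```text
time: 18.78
tool_pos: [0.535, 0.011, 0.4184]
tcp_rot: [0.413, 3.11, 0.0]
wrist_force: [0.4, -0.7, -1.1]
width: 0.0
grip_force: 0.0
```

```bash
python3 j.py .664 -.01
```

```text
tcp [0.535  0.011  0.4184] fingerline 74.9 bay [-0.1287 -0.013 ] F [ 0.4 -0.7 -1.1]
scene knob 101 zmax 0.1291 mid [ 0.6641 -0.008   0.1178] bay [0.0009 0.002 ]
scene   body 243 [ 0.6641 -0.0118  0.0454] bay [ 0.0019 -0.0016]
```

Emit:
drive_tool([
  [0, 0.02, 0.03],
  [0.05, 0.08, 0.03],
  [0.1, 0.14, 0.03],
  [0.15, 0.2, 0.03],
  [0.2, 0.26, 0.03],
  [0.217, 0.279, 0],
  [0.217, 0.279, -0.08],
  [0.217, 0.279, -0.15],
], claw=[0, 0, 0, 0, 0, 0, 0, 0], yaw=[0, 0, 0, 0, 0, 0, 0, 0])

```text
time: 19.55
tool_pos: [0.6453, 0.1521, 0.341]
tcp_rot: [0.41, 3.108, 0.003]
wrist_force: [-0.7, -0.4, -0.5]
width: 0.002
grip_force: 0.0
```

Emit:
drive_tool([
  [-0.016, -0.058, -0.012],
  [-0.031, -0.116, -0.024],
  [-0.047, -0.174, -0.038],
  [-0.058, -0.216, -0.056],
  [-0.07, -0.261, -0.08],
  [-0.078, -0.29, -0.114],
  [-0.085, -0.319, -0.15],
  [-0.091, -0.338, -0.18],
], claw=[0, 0, 0, 0, 0, 0, 0, 0], yaw=[0, 0, 0, 0, 0, 0, 0, 0])

```text
time: 20.22
tool_pos: [0.598, -0.0198, 0.2499]
tcp_rot: [0.414, 3.111, 0.0]
wrist_force: [0.1, 0.2, 0.8]
width: 0.002
grip_force: 0.3
```

```bash
python3 j.py .664 -.01; python3 - <<'E'
from h import *
c=cam('scene'); cv2.imwrite('pics/f.png',cv2.resize(c['color'][140:300,180:400,::-1],None,fx=3.5,fy=3.5,interpolation=2))
E
```

```text
tcp [ 0.598  -0.0198  0.2499] fingerline 74.8 bay [-0.0598 -0.0265] F [0.1 0.2 0.8]
scene knob 96 zmax 0.1287 mid [ 0.6638 -0.0079  0.1177] bay [0.0006 0.002 ]
scene   body 228 [ 0.664  -0.0114  0.0452] bay [ 0.0017 -0.0013]
```

View pics/f.png

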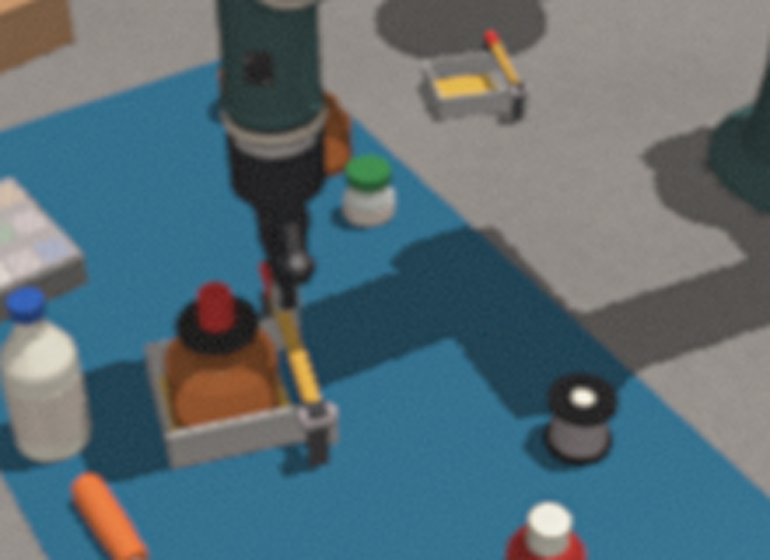

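The crop shows the bar swept most of the way down under the finger at (290,320), with the jar in the bay at (220,370). Now I'll press it down the rest of the way.

Emit:
drive_tool([
  [-0.001, -0.005, -0.012],
  [-0.002, -0.009, -0.024],
  [-0.002, -0.009, -0.034],
  [-0.002, -0.009, -0.042],
  [-0.002, -0.009, -0.046],
  [-0.002, -0.009, -0.049],
  [-0.002, -0.009, -0.05],
  [-0.002, -0.009, -0.05],
], claw=[0, 0, 0, 0, 0, 0, 0, 0], yaw=[0, 0, 0, 0, 0, 0, 0, 0])

```text
time: 21.03
tool_pos: [0.5974, -0.0226, 0.229]
tcp_rot: [0.412, 3.113, -0.0]
wrist_force: [-7.9, 0.8, 20.1]
width: -0.001
grip_force: 9.6
```

Emit:
drive_tool([
  [0, 0, 0.02],
  [-0.01, 0, 0.06],
  [-0.04, 0.01, 0.12],
  [-0.08, 0.02, 0.18],
  [-0.12, 0.03, 0.24],
  [-0.16, 0.04, 0.3],
  [-0.2, 0.05, 0.36],
  [-0.2, 0.05, 0.36],
], claw=[0, 0, 0, 0, 0, 0, 0, 0], yaw=[0, 0, 0, 0, 0, 0, 0, 0])

```text
time: 21.7
tool_pos: [0.496, 0.003, 0.4127]
tcp_rot: [0.41, 3.105, 0.002]
wrist_force: [0.9, 0.5, 0.3]
width: 0.001
grip_force: 0.0
```

```bash
python3 j.py .664 -.01; python3 - <<'E'
from m import *
B=np.array([.6627,-.0097]); a=-.262; Rb=np.array([[np.cos(a),np.sin(a)],[-np.sin(a),np.cos(a)]])
for n in('top','scene'):
    c=cam(n);P=cloud(c);h=cv2.cvtColor(c['color'],cv2.COLOR_RGB2HSV); xy=(P[...,:2]-B)@Rb.T
    q=(h[...,1]>130)&((h[...,0]<33)|(h[...,0]>172))&(np.abs(xy[...,0]+.058)<.012)&(P[...,2]>.045)&(P[...,2]<.12)&(np.abs(xy[...,1])<.1)
    if q.sum()>20: p=np.polyfit(xy[q][:,1],P[q][:,2],1); print(n,q.sum(),'slope',p[0].round(4),'z0',p[1].round(4),'y',xy[q][:,1].min().round(3),xy[q][:,1].max().round(3))
E
```

```text
tcp [0.496  0.003  0.4127] fingerline 74.9 bay [-0.1643 -0.0309] F [0.9 0.5 0.3]
top knob 131 zmax 0.1292 mid [ 0.6628 -0.0109  0.1183] bay [ 0.0004 -0.0011]
scene knob 97 zmax 0.1293 mid [ 0.6635 -0.0076  0.1179] bay [0.0002 0.0023]
scene   body 240 [ 0.6642 -0.0112  0.045 ] bay [ 0.0018 -0.0011]
scene 126 slope -0.006 z0 0.0558 y -0.078 0.07
```

The bar is closed (slope about 0.006), the jar is seated with the stopper in, and the arm is clear. Handing in.

```bash
python3 -c "
from workcell import bot
print(bot.finish_job())"
```

```text
the job is handed in; nothing more can be done
None
```

I handed the job in at about 22 s with the stopper seated, the jar upright within about 2 mm of its bay seat and the bar closed (camera measurements); I first dragged the jar by the knob and it leaned slightly, so I pushed it low instead, and I did not re-measure the bystanders or see the verdict.

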